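Put the tea jar away in the cupboard

TASK

Pull the little wooden cupboard's door wide open by its steel handle, slide the glass jar across the top and in through the doorway without lifting it or letting it tip over, then push the door fully shut with the jar standing inside. Leave the kettle, bowl and spoon where they are.

Things in the scene. Friction and masses are not known exactly. Their poses are not given: they have to be found in the camera images.
- door (a joint): Hinge of the cupboard's only door, upright axis at the door's left edge as the robot sees it (+y side). 0 = shut, grows as the free (right) edge swings out towards the robot, stop at 2.0 rad. It starts 0 to 0.05 rad ajar, has no latch or spring, and stays where it is left (stiff hinge: about 1 N at the handle).
- hinge (a point): Point on the hinge axis at handle height (140 mm above the top). Axes turn with the door: -x points out of its outer face, -y from hinge to free edge, z up. The axis lies in the outer face: the wooden door panel (236 wide, 162 high from 4 mm above the top, 15 thick) fills x 0 to +15 and y 0 to -236 mm. The handle bar's centre is at (-44, -165, 0) mm.
- handle (a point): Steel handle fixed to the door's outer face: a level bar 12 mm thick, 100 mm long between the centres of its two 12 mm end posts, which join it to the door. Origin at the bar's middle, 140 mm above the top; axes as for point hinge (bar along y, -x away from the door). 38 mm of clear space between bar and door, open above and below.
- mouth (a point): Middle of the cupboard's doorway, at work top level. +x points into the cupboard, y along the doorway (+y to the hinge side), z up. The plane x = 0 is the front edge of the side walls, where the shut door's inner face lies. The doorway is 216 wide and 158 high, with no floor board or sill: things slide straight in on the work top.
- cupboard: The small pale wood cupboard, fixed to the top: 240 wide (y), 200 deep (x), 170 high without the door; walls and roof 12 thick, back 8 thick, open underneath. A flat dark tray, 6 mm high, lies on its roof. Origin at the centre of its underside, 100 mm behind point mouth; +x points to its back.
- jar: Glass jar with an aluminium twist cap, loose on the top, in front of the cupboard and to its right (-y). 92 mm across up to 75 mm height, then a 78 mm wide cap; 110 mm high in all, 0.35 to 0.7 kg; slides under a few N. Once most of it is through the doorway, the closing door may push it in the rest of the way. Origin at the centre of its underside, z up.
- kettle: White electric kettle, about 150 mm across and 210 mm high with its base, standing at the left (+y) beyond the work. Origin at the centre of its underside. To be left alone.
- bowl: Pale ceramic bowl, 130 mm across, 58 mm high, at the right (-y) beyond the jar. Origin at the centre of its underside. To be left alone.
- spoon: Wooden spoon, 240 mm long, lying flat along x to the right (-y) of the cupboard. Origin near its middle. To be left alone.
There are look-alikes about, which are no part of the job. Leave any purple or red look-alike of the jar alone.

How it is judged:
By the outcome, as a careful person would: the job done as asked, in the order asked, and still so for the second after the job is handed in, with the robot touching nothing.
It also fails if it takes over 72 s, if anything falls off the work surface, if the arm or the gripper's body presses on something with over 40 N, if the wrist force passes 120 N, or if a joint passes its speed limit or range.

ROBOT

A 7-joint arm with a two-finger parallel gripper is mounted at the origin on the work surface. World frame = base frame: x ahead of the robot, y to its left, z up, the work surface at z = 0. Lengths are in m, angles in rad, forces in N, time in s.
With the tool pointing down it reaches from about 0.35 to 0.9 m from the base axis. Payload 8.1 kg.
Tool frame: the origin (TCP) lies between the finger pads, 19 mm behind the fingertips; this is the grasp point; z points along the fingers, y is the line along which they close (so a half turn about z gives the same grasp; the last joint's range is limited). The gripper opens to 92 mm and grips with 3 to 60 N. Pads are 19 mm wide; open, the fingers measure 130 mm over their backs; the gripper's body (75 mm by 190 mm) begins 47 mm behind the grasp point.
Start: joints at [-1.343, 0.434, 0.025, 1.573, -0.012, 1.134, -0.075], TCP at [0.203, 0.591, 0.246] pointing down, gripper open.
Joint ranges: [-2.62, 2.62], [-0.44, 2.09], [-1.27, 1.32], [0.08, 2.57], [-1.32, 4.46], [0.12, 2], [-2.74, 2.74]. Speed limits (rad/s): [2.22, 2.22, 3.01, 3.01, 3.14, 3.14, 3.14].

INTERFACE

Orientations are given as a rotation vector (axis times angle).
In Python, from cell import observe, get_image, sign_off, find_in, trace, place_of gives the robot as it stands. The module is installed in compiled form; this text tells all that it offers.
- The arm moves only by the shell command python3 -m handwheel 'ROWS' [OPENING] [FORCE]. ROWS is JSON, a list of rows, each a list of 6 numbers: the shift along the tool's x, y, z each as a share of 0.02 m, from -1 to 1, then the turn, a rotation vector about the tool's x, y, z each as a share of 4 degrees, from -1 to 1. A call has 1 to 8 rows; each row shifts and turns the commanded pose from where the row before left it, along the tool's axes as they then stand; what a row does not reach is not made up. A row lasts 1/12 s, in which the tool goes at most 41.7 mm and 7.16 degrees, less where a joint would pass 70% of its speed; a pose out of reach is approached as far as the arm can. A call with a number of a shift or a turn outside -1 to 1 is refused whole. A call with a gripper value outside its range is refused whole. OPENING is the opening, from 0 (shut) to 1 (fully open), set as the call begins (- or left out, the last holds). The fingers move at their own pace and stop on an object; FORCE is the grip in N (left out, the last holds). Time passes only in rows, so rows that do not move let the fingers close. It gives the time, the measured TCP pose, the force, the opening and the grip force at its end, in the units of the state.
- observe(): the state, without advancing time (a new reading comes with each control period).
- get_image(name): name is "side" or "top"; returns a dict with "image" (384x512x3 uint8, red, green, blue), "fx", "fy", "cx", "cy" (pixels), "position" and "orientation" of the camera in the world. Camera axes: x right, y down, z forward; pixel columns grow to the right and rows downward; lengths in m; the calibration is good to about 2 mm. A picture is of the moment at which its call begins. There is no depth.
- sign_off(): hands the job in; it is judged then, once.
Trained networks look in the newest picture that a camera, given by its name, has taken for a name from the list of things; names that differ only in an ending like _2 or _b are one class to them, and where a whole thing is asked for, a point or a joint stands for the part that bears it (a point fixed in the world has none). Each returns a list of dicts, best first, with "score" (0 to 1); they miss things now and then, are a little off and sometimes report something else, mostly with a low value. They report only what shows in the picture. A call takes as long as a camera call. They do not tell look-alikes from the thing itself.
- find_in(label, camera): "rect" ([centre column, centre row, width, height] as shares, 0 to 1, of the picture: columns of its width, rows of its height, round what is visible of it).
- trace(label, camera): "region" (384x512 bool, what is visible of it) and "rect" ([centre column, centre row, width, height] as shares, 0 to 1, of the picture: columns of its width, rows of its height, round what is visible of it).
- place_of(label, camera): "point" ([column, row] as shares, 0 to 1, of the picture: columns of its width, rows of its height: a listed point, or the origin of a listed thing).
The state is a dict: "clock": time; "joints": joint angles; "dq": joint speeds; "joint_efforts": joint torques, N m; "position": TCP position; "ee_rot": TCP orientation; "force": force on the tool from outside, world axes, zero at the start; "ft_torque": the same for the moment, N m; "width": opening from 0.0 (shut) to 1.0 (fully open); "gripper_force": force on a finger pad.
Only numpy, scipy, OpenCV 4.12 (cv2) and the standard library are available. Lean on these libraries where they do the work, as an engineer would, in place of code of your own. Each camera call takes 0.05 s, during which the arm holds its last target. There are 200 camera calls.

## Working session

There is one attempt and no reset: what is moved stays moved. The work goes in short steps, Python scripts to look and compute and a shell command to move; the robot and the scene stay as the last step left them, time stands still between calls to the robot, and variables do not carry over. Pictures are saved under pics/ and viewed, at most 10 in all, crops included, and the job is handed in when it is done.

```bash
mkdir -p pics; cat > h.py <<'E'
import numpy as np, cv2
from scipy.spatial.transform import Rotation as R
from cell import *
def rot(o):
    o=np.array(o,float)
    if o.shape==(3,3): return o
    return (R.from_rotvec(o) if o.size==3 else R.from_quat(o)).as_matrix()
def ray(im,u,v):
    d=rot(im["orientation"])@np.array([(u-im["cx"])/im["fx"],(v-im["cy"])/im["fy"],1])
    return np.array(im["position"]),d
def onz(im,u,v,z):
    p,d=ray(im,u,v); return p+d*(z-p[2])/d[2]
def proj(im,X):
    c=rot(im["orientation"]).T@(np.array(X)-im["position"]); return [im["fx"]*c[0]/c[2]+im["cx"],im["fy"]*c[1]/c[2]+im["cy"]]
def save(im,n,box=None,s=1.5):
    a=im["image"][:,:,::-1]
    if box: a=a[box[1]:box[3],box[0]:box[2]]
    cv2.imwrite("pics/"+n,cv2.resize(a,None,fx=s,fy=s,interpolation=cv2.INTER_CUBIC))
E
python3 - <<'E'
from h import *
np.set_printoptions(precision=4,suppress=True)
print(observe())
for c in("side","top"):
    im=get_image(c); save(im,c+"0.png")
    print(c,{k:v for k,v in im.items() if k!="image"})
    for l in("hinge","handle","mouth","cupboard","jar","kettle","bowl","spoon"):
        for d in place_of(l,c)[:3]:
            u,v=d["point"][0]*512,d["point"][1]*384
            z=.14 if l in("hinge","handle") else 0
            print(l,round(d["score"],2),round(u),round(v),onz(im,u,v,z))
E
```

```text
{'clock': 0.0, 'joints': array([-1.3426,  0.4352,  0.025 ,  1.5741, -0.0116,  1.134 , -0.0751]), 'dq': array([-0.0021,  0.0013, -0.002 , -0.0014,  0.0002, -0.0002,  0.0008]), 'joint_efforts': array([  0.0004, -66.7835,   0.9852, -31.4469,  -0.0605,   0.0424,
         0.0002]), 'position': array([0.2029, 0.5906, 0.2447]), 'ee_rot': array([-0.5172, -3.0986,  0.0025]), 'force': array([-0.7565, -0.6887, -0.2058]), 'ft_torque': array([0.0235, 0.0082, 0.0055]), 'gripper_force': 0.0, 'width': 0.9993882485087142}
side {'fx': 379.7664353860468, 'fy': 379.7664353860468, 'cx': 251.69591486865315, 'cy': 185.0212134910922, 'position': array([ 0.0916, -1.0081,  0.7735]), 'orientation': array([-2.0741,  0.4378, -0.248 ])}
hinge 0.93 249 153 [0.6077 0.1822 0.14  ]
handle 0.76 259 170 [0.5843 0.0463 0.14  ]
mouth 0.59 268 194 [0.6427 0.0905 0.    ]
cupboard 0.86 286 191 [0.7195 0.0813 0.    ]
cupboard 0.67 267 263 [ 0.4731 -0.2536 -0.    ]
jar 0.72 265 261 [ 0.4736 -0.2424 -0.    ]
jar 0.72 296 304 [ 0.476  -0.4251  0.    ]
jar 0.6 219 279 [ 0.3212 -0.2585  0.    ]
kettle 0.7 224 155 [0.6055 0.4675 0.    ]
bowl 0.64 342 273 [ 0.6528 -0.3774  0.    ]
spoon 0.88 325 231 [ 0.7174 -0.1929  0.    ]
top {'fx': 437.2151175527542, 'fy': 437.2151175527542, 'cx': 257.33090742925486, 'cy': 190.9060644496308, 'position': array([ 0.4028, -0.0052,  1.4174]), 'orientation': array([-2.1651,  2.1735, -0.0936])}
hinge 0.96 196 161 [0.6121 0.1872 0.14  ]
handle 0.82 251 170 [0.5865 0.0248 0.14  ]
mouth 0.87 238 160 [0.6405 0.0695 0.    ]
jar 0.78 389 211 [ 0.4695 -0.4184  0.    ]
jar 0.71 342 257 [ 0.3216 -0.2658  0.    ]
jar 0.56 334 206 [ 0.4854 -0.2411  0.    ]
kettle 0.86 131 169 [0.6108 0.4207 0.    ]
bowl 0.6 379 154 [ 0.6569 -0.3922  0.    ]
bowl 0.57 198 161 [0.636 0.199 0.   ]
spoon 0.7 316 134 [ 0.7242 -0.1872  0.    ]
```

View pics/side0.png

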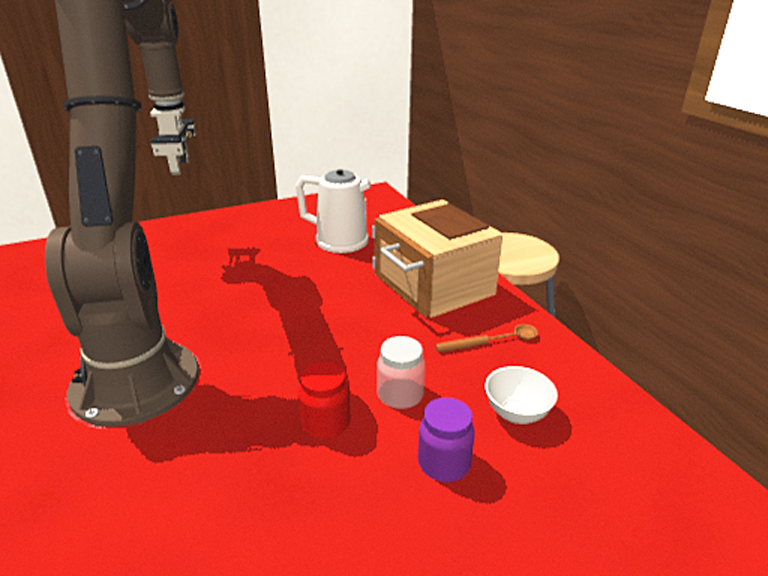

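View pics/top0.png

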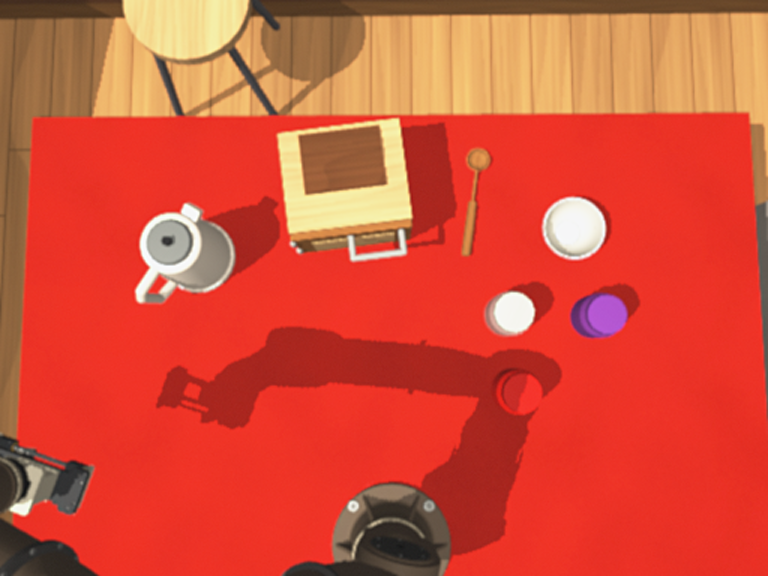

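The side picture shows three jars: red at pixel (216,270), clear with a white/aluminium cap at (267,248), and purple at (297,293). In the top picture they are at (346,261), (341,209) and (400,210). The bowl, at top (383,152), could also be mistaken for the pale cap. I choose the clear jar, since the task rules out red and purple, and I'll check it and the handle in one close crop.

```bash
python3 - <<'E'
from h import *
np.set_printoptions(precision=4,suppress=True)
im=get_image("top"); save(im,"crop1.png",(180,70,370,220),4)
for l in("handle","jar"):
    for d in trace(l,"top")[:3]:
        c=max(cv2.findContours(d["region"].astype(np.uint8),0,2)[0],key=cv2.contourArea)
        print(l,d["score"],np.array(d["rect"])*[512,384,512,384],cv2.minAreaRect(c))
P=[]
s=get_image("side")
for l in("handle","jar"):
    for d in trace(l,"side")[:3]: print("side",l,d["score"],np.array(d["rect"])*[512,384,512,384])
E
```

```text
handle 0.85 [233.472  158.9376  81.92    25.4976] ((234.7923126220703, 161.33847045898438), (23.194494247436523, 81.11872100830078), 82.87498474121094)
jar 0.85 [398.4896 208.896   43.4176  29.4144] ((398.7000427246094, 209.39999389648438), (29.96331024169922, 36.671512603759766), 63.43495178222656)
jar 0.71 [344.2176 259.1616  32.2048  32.1024] ((344.0, 260.0), (30.0, 32.0), 90.0)
jar 0.64 [340.2752 208.8192  28.5184  32.4096] ((339.0, 208.5), (29.0, 30.0), 90.0)
side handle 0.67 [266.496  177.6     43.776   58.5984]
side jar 0.91 [299.264  292.6464  35.1232  56.1024]
side jar 0.88 [215.552  266.112   36.5056  47.1936]
side jar 0.71 [266.8032 250.1376  34.6112  47.5008]
```

View pics/crop1.png

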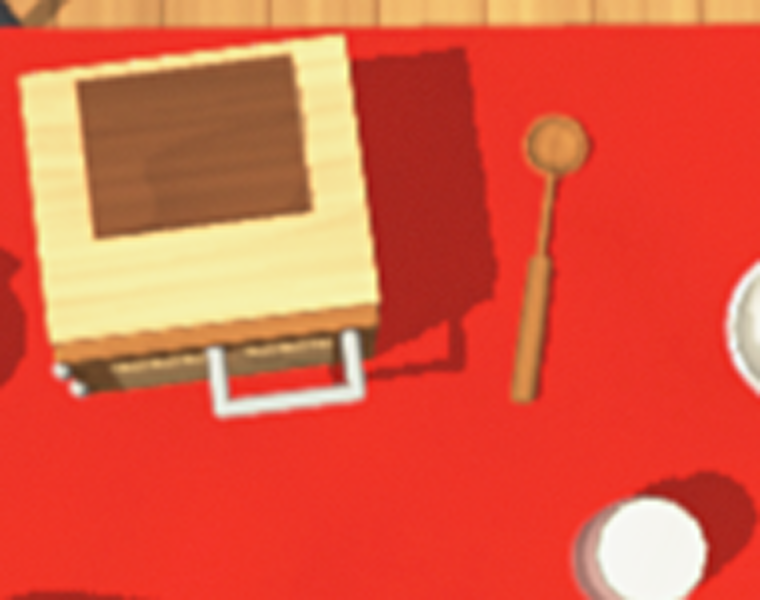

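The crop shows the clear jar with its cap centred at crop (653,549), which is top pixel (343,207). The steel bar's ends are at crop (220,408) and (358,391). The roof corners are at (20,73), (345,35), (378,302) and (50,343).

```bash
cat >> h.py <<'E'
def tri(a,ua,b,ub):
    A=[];B=[]
    for im,u in((a,ua),(b,ub)):
        p,d=ray(im,*u); d=d/np.linalg.norm(d); M=np.eye(3)-np.outer(d,d); A.append(M);B.append(M@p)
    return np.linalg.lstsq(np.vstack(A),np.hstack(B),rcond=None)[0]
def st():
    o=observe(); M=rot(o["ee_rot"]); print("t",round(o["clock"],2),"pos",o["position"],"x",M[:,0],"y",M[:,1],"z",M[:,2],"F",o["force"],"w",o["width"],"g",o["gripper_force"]); return o,M
E
python3 - <<'E'
from h import *
np.set_printoptions(precision=4,suppress=True)
im=get_image("top"); f=lambda p,z:onz(im,180+p[0]/4,70+p[1]/4,z)
for n,z,ps in(("roof",.17,[(20,73),(345,35),(378,302),(50,343)]),("bar",.143,[(220,408),(358,391)]),("cap",.11,[(653,549)])):
    q=[f(p,z) for p in ps]; print(n,*q); 
    if len(q)==4:
        print("edges yaw",[np.arctan2(*(q[i]-q[j])[[1,0]]) for i,j in((1,2),(0,3))],[np.arctan2(-(q[j]-q[i])[0],(q[j]-q[i])[1]) for i,j in((1,0),(2,3))],"c",np.mean(q,0))
    if len(q)==2: print("yaw",np.arctan2(q[1][0]-q[0][0],-(q[1][1]-q[0][1])),"mid",np.mean(q,0))
st()
E
```

```text
roof [0.8243 0.2159 0.17  ] [ 0.8515 -0.0227  0.17  ] [ 0.6525 -0.0455  0.17  ] [0.6237 0.1918 0.17  ]
edges yaw [np.float64(0.11405819866351807), np.float64(0.11975304292532286)] [np.float64(0.11337658552462719), np.float64(0.1210024744155534)] c [0.738  0.0849 0.17  ]
bar [0.5795 0.0704 0.143 ] [ 0.5916 -0.0312  0.143 ]
yaw 0.11902549777192713 mid [0.5855 0.0196 0.143 ]
cap [ 0.4763 -0.2514  0.11  ]
t 1.25 pos [0.203  0.5911 0.2455] x [-0.9458  0.3249 -0.    ] y [0.3249 0.9458 0.    ] z [ 0.  0. -1.] F [ 0.8274 -0.0954  0.6587] w 0.9988382772952978 g 0.0
```

```bash
for i in 1; do
python3 -m handwheel '[[-1,-0.76,0,0,0,0],[-1,-0.76,0,0,0,0],[-1,-0.76,0,0,0,0],[-1,-0.76,0,0,0,0],[-1,-0.76,0,0,0,0],[-1,-0.76,0,0,0,0],[-1,-0.76,0,0,0,0],[-1,-0.76,0,0,0,0]]' 1 
python3 -m handwheel '[[-1,-0.76,0,0,0,0],[-1,-0.76,0,0,0,0],[-1,-0.76,0,0,0,0],[-1,-0.76,0,0,0,0],[-1,-0.76,0,0,0,0],[-1,-0.76,0,0,0,0],[-1,-0.76,0,0,0,0],[-1,-0.76,0,0,0,0]]'
python3 -m handwheel '[[-1,-0.76,0,0,0,0],[-1,-0.76,0,0,0,0],[-1,-0.76,0,0,0,0],[-1,-0.76,0,0,0,0],[-1,-0.76,0,0,0,0],[-1,-0.76,0,0,0,0],[-1,-0.76,0,0,0,0],[-1,-0.76,0,0,0,0]]'
python3 -m handwheel '[[-1,-0.76,0,0,0,0],[-1,-0.76,0,0,0,0],[-1,-0.76,0,0,0,0],[-0.4,-0.28,0,0,0,0],[0,0,0,0,0,1],[0,0,0,0,0,1],[0,0,0,0,0,1],[0,0,0,0,0,1]]'
python3 -m handwheel '[[0,0,0,0,0,1],[0,0,0,0,0,1],[0,0,0,0,0,1],[0,0,0,0,0,1],[0,0,0,0,0,1],[0,0,0,0,0,1],[0,0,0,0,0,1],[0,0,0,0,0,1]]'
python3 -m handwheel '[[0,0,0,0,0,1],[0,0,0,0,0,1],[0,0,0,0,0,1],[0,0,0,0,0,1],[0,0,0,0,0,0.1],[0,0,0,0,0,0]]'
done
cat > g.py <<'E'
import sys
from h import *
np.set_printoptions(precision=4,suppress=True)
# usage: g.py x y z yaw(of tool y, rad) -> shares needed in the current tool frame
o,M=st(); a=[float(v) for v in sys.argv[1:]]
if a:
    d=M.T@(np.array(a[:3])-o["position"]); y=np.array([np.cos(a[3]),np.sin(a[3]),0]); z=np.array([0,0,-1.]); T=np.stack([np.cross(y,z),y,z],1)
    print("joints",o["joints"]); print("shift shares",d/.02,"turn shares",np.degrees(R.from_matrix(M.T@T).as_rotvec())/4)
E
python3 g.py 0.5856 0.0196 0.148 0.117
```

```text
clock: 1.92
position: [0.3154, 0.4231, 0.2457]
ee_rot: [0.517, 3.099, 0.001]
force: [0.0, -0.5, 0.3]
width: 0.997
gripper_force: 0.0
clock: 2.58
position: [0.4272, 0.2561, 0.2457]
ee_rot: [0.517, 3.098, 0.001]
force: [0.2, 0.0, -0.6]
width: 0.996
gripper_force: 0.0
clock: 3.25
position: [0.5391, 0.0891, 0.2457]
ee_rot: [0.517, 3.098, 0.0]
force: [0.9, 1.2, 0.1]
width: 0.996
gripper_force: 0.0
clock: 3.92
position: [0.586, 0.0202, 0.2455]
ee_rot: [-0.948, -2.995, -0.001]
force: [0.1, 0.3, -0.7]
width: 1.003
gripper_force: 0.0
clock: 4.58
position: [0.586, 0.0204, 0.2455]
ee_rot: [-1.736, -2.618, -0.001]
force: [0.0, -0.2, -0.5]
width: 0.999
gripper_force: 0.0
clock: 5.08
position: [0.586, 0.0202, 0.2455]
ee_rot: [-2.086, -2.348, -0.0]
force: [-0.4, -0.2, 0.0]
width: 1.004
gripper_force: 0.0
t 5.08 pos [0.586  0.0202 0.2455] x [-0.1178  0.993   0.0002] y [ 0.993   0.1178 -0.0002] z [-0.0002  0.0002 -1.    ] F [-0.3938 -0.2081  0.0268] w 1.0035676174983938 g 0.0
joints [-0.5304  0.4011  0.5691  1.7044 -0.2379  1.1059  0.2282]
shift shares [-0.0309 -0.0225  4.8743] turn shares [-0.0022 -0.0034  0.0149]
```

```bash

python3 -m handwheel '[[0,0,0,0,0,0],[0,0,0,0,0,0],[0,0,0,0,0,0],[0,0,0,0,0,0],[0,0,0,0,0,0],[0,0,0,0,0,0]]' 0.33 20
python3 -m handwheel '[[0,0,1,0,0,0],[0,0,1,0,0,0],[0,0,1,0,0,0],[0,0,1,0,0,0],[0,0,0.9,0,0,0],[0,0,0,0,0,0]]'
python3 -m handwheel '[[0,0,0,0,0,0],[0,0,0,0,0,0],[0,0,0,0,0,0],[0,0,0,0,0,0],[0,0,0,0,0,0]]' 0 20
python3 g.py
```

```text
clock: 5.58
position: [0.5862, 0.0196, 0.2455]
ee_rot: [-2.089, -2.347, -0.0]
force: [-0.5, 0.3, -0.0]
width: 0.616
gripper_force: 0.0
clock: 6.08
position: [0.5841, 0.0198, 0.1443]
ee_rot: [-2.086, -2.344, 0.006]
force: [-1.1, 0.2, -0.3]
width: 0.329
gripper_force: 0.0
clock: 6.5
position: [0.5871, 0.0197, 0.1488]
ee_rot: [2.088, 2.345, 0.003]
force: [-0.2, -0.6, 6.5]
width: 0.117
gripper_force: 20.0
t 6.5 pos [0.5871 0.0197 0.1488] x [-0.1158  0.9933  0.0002] y [0.9933 0.1158 0.0025] z [ 0.0024  0.0005 -1.    ] F [-0.1503 -0.5839  6.5292] w 0.11655576023619604 g 19.998145401477814
```

```bash

python3 -m handwheel '[[0.087,-0.288,0,0,0,0.5],[0.087,-0.287,0,0,0,0.5],[0.174,-0.57,0,0,0,1],[0.174,-0.57,0,0,0,1],[0.174,-0.57,0,0,0,1],[0.174,-0.57,0,0,0,1],[0,0,0,0,0,0]]' 0 20
python3 g.py 0.5 0.1 0.14 0
```

```text
clock: 7.08
position: [0.5291, 0.039, 0.1488]
ee_rot: [-2.468, -1.943, -0.002]
force: [-0.6, -1.3, 5.4]
width: 0.118
gripper_force: 20.0
t 7.08 pos [0.5291 0.039  0.1488] x [0.2349 0.972  0.0013] y [ 0.972  -0.2349  0.0007] z [ 0.001   0.0011 -1.    ] F [-0.568  -1.2561  5.4062] w 0.11784839158705168 g 20.00045657157898
joints [-0.6387  0.4358  0.6326  1.9582 -0.3394  0.8522 -0.0612]
shift shares [ 2.6214 -2.1285  0.4422] turn shares [ 0.0128 -0.0172 -3.3969]
```

```bash

python3 -m handwheel '[[0.174,-0.57,0,0,0,1],[0.174,-0.57,0,0,0,1],[0.174,-0.57,0,0,0,1],[0.174,-0.57,0,0,0,1],[0.174,-0.57,0,0,0,1],[0.174,-0.57,0,0,0,1],[0.174,-0.57,0,0,0,1],[0.174,-0.57,0,0,0,1]]'
python3 -m handwheel '[[0.174,-0.57,0,0,0,1],[0.174,-0.57,0,0,0,1],[0.174,-0.57,0,0,0,1],[0.174,-0.57,0,0,0,1],[0.174,-0.57,0,0,0,1],[0.174,-0.57,0,0,0,1],[0.174,-0.57,0,0,0,1],[0,0,0,0,0,0]]'
python3 g.py 0.5 0.1 0.14 0
```

```text
clock: 7.75
position: [0.4624, 0.104, 0.1487]
ee_rot: [-2.908, -1.187, -0.001]
force: [-3.6, -2.5, 15.2]
width: 0.123
gripper_force: 20.0
clock: 8.42
position: [0.4391, 0.1869, 0.1485]
ee_rot: [-3.106, -0.452, 0.003]
force: [-10.8, 0.5, 24.4]
width: 0.118
gripper_force: 20.0
t 8.42 pos [0.4391 0.1869 0.1485] x [ 0.9584  0.2853 -0.0014] y [ 0.2853 -0.9584 -0.0034] z [-0.0023  0.0029 -1.    ] F [-10.8248   0.4984  24.4469] w 0.11788356609838181 g 19.997965693473816
joints [-1.2199  0.4349  0.9577  2.0932 -0.4818  0.8489 -1.2572]
shift shares [1.6807 5.0346 0.4071] turn shares [ -0.0553  -0.0138 -18.3564]
```

```bash

python3 -m handwheel '[[0.14,-0.57,-0.02,0,0,1],[0.14,-0.57,-0.02,0,0,1],[0.174,-0.57,-0.02,0,0,1],[0.174,-0.57,-0.02,0,0,1],[0.174,-0.57,0,0,0,1],[0.174,-0.57,0,0,0,1],[0.174,-0.57,0,0,0,1],[0,0,0,0,0,0]]'
python3 g.py 0.5 0.1 0.14 0
```

```text
clock: 9.08
position: [0.4566, 0.2669, 0.1488]
ee_rot: [-3.126, 0.311, 0.0]
force: [-3.2, 2.7, 0.7]
width: 0.121
gripper_force: 20.0
t 9.08 pos [0.4566 0.2669 0.1488] x [ 0.9804 -0.197  -0.    ] y [-0.197  -0.9804 -0.0004] z [ 0.      0.0004 -1.    ] F [-3.2356  2.6576  0.6845] w 0.12133554107687819 g 20.001583099365234
joints [-1.3532  0.5806  1.0663  1.9784 -0.6276  0.9583 -1.7401]
shift shares [3.7726 7.7533 0.4391] turn shares [ -0.0043  -0.0042 -25.3407]
```

```bash

python3 -m handwheel '[[0,0,0,0,0,0],[0,0,0,0,0,0],[0,0,0,0,0,0],[0,0,-0.5,0,0,0],[0,0,-1,0,0,0],[0,0,-1,0,0,0],[0,0,-1,0,0,0],[0,0,-1,0,0,0]]' 0.33
python3 -m handwheel '[[0.238,1,-0.5,0,0,0],[0.238,1,0,0,0,0],[0.238,1,0,0,0,0],[0.238,1,0,0,0,0],[0.238,1,0,0,0,0],[0.238,1,0,0,0,0],[0.238,1,0,0,0,0],[0.238,1,0,0,0,0]]' 1
python3 -m handwheel '[[0.238,1,0,0,0,0],[0.238,1,0,0,0,0],[0.238,1,0,0,0,0],[0.238,1,0,0,0,0],[0.238,1,0,0,0,0],[0.238,1,0,0,0,0],[0.238,1,0,0,0,0],[0.238,1,0,0,0,0]]'
python3 -m handwheel '[[0.238,1,0,0,0,0],[0.238,1,0,0,0,0],[0.238,1,0,0,0,0],[0.238,1,0,0,0,0],[0.238,1,0,0,0,0],[0.238,1,0,0,0,0],[0.238,1,0,0,0,0],[0.238,1,0,0,0,-0.5]]'
python3 -m handwheel '[[0,0.8,0,0,0,-1],[0,0,0,0,0,-1],[0,0,0,0,0,-1],[0,0,0,0,0,-1],[0,0,0,0,0,0]]'
python3 g.py 0.4763 -0.2514 0.1 -1.454
python3 - <<'E'
from h import *
a=get_image("top");save(a,"crop2.png",(170,80,370,230),3);b=get_image("side")
for l in("jar",):
    for c in("top","side"):
        for d in trace(l,c)[:3]: print(c,d["score"],np.array(d["rect"])*[512,384,512,384])
# expected side rect of the jar at the estimated place
print([proj(b,[.4763,-.2514,z]) for z in(0,.11)])
E
```

```text
clock: 9.75
position: [0.4566, 0.2633, 0.2409]
ee_rot: [-3.126, 0.312, -0.0]
force: [-0.2, 0.3, -1.0]
width: 0.33
gripper_force: 0.0
clock: 10.42
position: [0.4612, 0.0971, 0.2484]
ee_rot: [-3.126, 0.314, 0.002]
force: [0.0, 0.2, 0.3]
width: 0.859
gripper_force: 0.0
clock: 11.08
position: [0.4665, -0.0669, 0.2484]
ee_rot: [-3.125, 0.313, 0.002]
force: [-0.1, 0.2, -0.4]
width: 0.999
gripper_force: 0.0
clock: 11.75
position: [0.4719, -0.2309, 0.2483]
ee_rot: [-3.13, 0.26, 0.002]
force: [-0.0, 0.4, 0.6]
width: 0.995
gripper_force: 0.0
clock: 12.17
position: [0.4693, -0.2459, 0.2486]
ee_rot: [-3.135, -0.183, 0.001]
force: [-0.5, 0.2, -0.3]
width: 1.0
gripper_force: 0.0
t 12.17 pos [ 0.4693 -0.2459  0.2486] x [ 0.9932  0.1165 -0.0008] y [ 0.1165 -0.9932 -0.001 ] z [-0.0009  0.0009 -1.    ] F [-0.4653  0.1755 -0.2754] w 1.0002942075572796 g 0.0
joints [-0.344   0.3847  0.9944  1.8518 -0.3608  1.1013 -0.6693]
shift shares [0.3213 0.3229 7.4275] turn shares [-0.0139  0.0117 -0.0002]
side 0.86 [297.4208 293.0688  38.1952  57.1008]
side 0.77 [266.7008 247.9488  27.392   46.8864]
side 0.66 [219.904  265.9584  37.9904  47.3088]
[[np.float64(267.35348159936234), np.float64(262.2405923947108)], [np.float64(268.17426820984076), np.float64(232.75714215899785)]]
```

View pics/crop2.png

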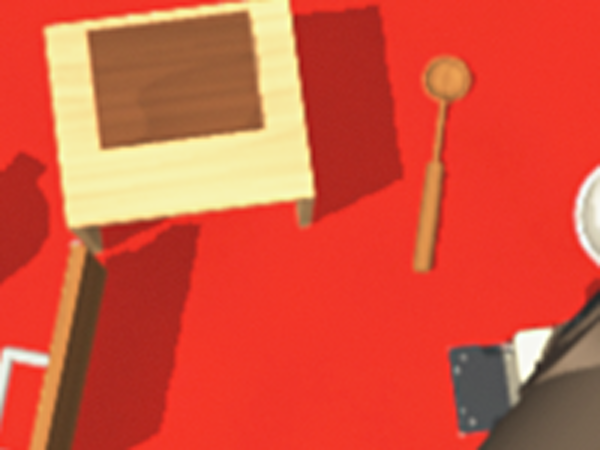

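The picture shows the door swung wide open at crop (70,350), the doorway clear between (100,235) and (305,210), and the gripper above the jar. The side view (column 267) agrees with the estimated jar position.

```bash

python3 -m handwheel '[[0.32,0.32,0.4,0,0,0],[0,0,1,0,0,0],[0,0,1,0,0,0],[0,0,1,0,0,0],[0,0,1,0,0,0],[0,0,1,0,0,0],[0,0,1,0,0,0],[0,0,0,0,0,0]]' 1
python3 -m handwheel '[[0,0,0.5,0,0,0],[0,0,0.5,0,0,0],[0,0,0,0,0,0]]' 1
python3 g.py 0.4763 -0.2514 0.099 -1.454
```

```text
clock: 13.03
position: [0.4765, -0.2491, 0.118]
ee_rot: [-3.135, -0.18, 0.008]
force: [-0.8, 0.0, 0.6]
width: 1.001
gripper_force: 0.0
clock: 13.28
position: [0.4782, -0.2499, 0.1002]
ee_rot: [-3.136, -0.182, 0.001]
force: [0.2, -0.1, -0.2]
width: 1.002
gripper_force: 0.0
t 13.28 pos [ 0.4782 -0.2499  0.1002] x [ 0.9933  0.1157 -0.0009] y [ 0.1157 -0.9933 -0.0006] z [-0.0009  0.0005 -1.    ] F [ 0.1912 -0.0576 -0.2224] w 1.002003849960727 g 0.0
joints [-0.1826  0.5841  0.816   1.9875 -0.5817  0.8196 -0.4896]
shift shares [-0.101   0.0647  0.0577] turn shares [-0.0082  0.0123 -0.0122]
```

Around the cap with no contact. Grip it lightly.

```bash

python3 -m handwheel '[[-0.1,0.06,0,0,0,0],[0,0,0,0,0,0],[0,0,0,0,0,0],[0,0,0,0,0,0]]' 0.7 6
python3 g.py 0.55 0.062 0.1 -1.454
```

```text
clock: 13.62
position: [0.4766, -0.2511, 0.1015]
ee_rot: [-3.135, -0.183, -0.0]
force: [-1.4, 4.0, 3.1]
width: 0.874
gripper_force: 5.8
t 13.62 pos [ 0.4766 -0.2511  0.1015] x [0.9932 0.116  0.0003] y [ 0.116  -0.9932 -0.0012] z [ 0.0002  0.0012 -1.    ] F [-1.3848  4.0234  3.1026] w 0.874250742597088 g 5.801686585828065
joints [-0.1804  0.5805  0.8172  1.989  -0.5801  0.8204 -0.4865]
shift shares [  5.461  -15.1208   0.0935] turn shares [-0.0169 -0.0045 -0.0071]
```

```bash

python3 -m handwheel '[[0.11,-0.3,0,0,0,0],[0.228,-0.616,0,0,0,0],[0.228,-0.616,0,0,0,0],[0.228,-0.616,0,0,0,0],[0.228,-0.616,0,0,0,0],[0.228,-0.616,0,0,0,0],[0.228,-0.616,0,0,0,0],[0.228,-0.616,0,0,0,0]]' 0.7 6
python3 -m handwheel '[[0.228,-0.616,0,0,0,0],[0.228,-0.616,0,0,0,0],[0.228,-0.616,0,0,0,0],[0.228,-0.616,0,0,0,0],[0.228,-0.616,0,0,0,0],[0.228,-0.616,0,0,0,0],[0.228,-0.616,0,0,0,0],[0.228,-0.616,0,0,0,0]]'
python3 -m handwheel '[[0.228,-0.616,0,0,0,0],[0.228,-0.616,0,0,0,0],[0.228,-0.616,0,0,0,0],[0.228,-0.616,0,0,0,0],[0.228,-0.616,0,0,0,0],[0.228,-0.616,0,0,0,0],[0.228,-0.616,0,0,0,0],[0.11,-0.3,0,0,0,0]]'
python3 g.py 0.5899 0.0596 0.1015 -1.454
```

```text
clock: 14.28
position: [0.5008, -0.1583, 0.1022]
ee_rot: [3.132, 0.179, 0.004]
force: [-1.9, -6.8, 4.3]
width: 0.869
gripper_force: 6.2
clock: 14.95
position: [0.5258, -0.056, 0.1022]
ee_rot: [3.133, 0.179, 0.005]
force: [-0.5, -6.7, 5.4]
width: 0.873
gripper_force: 6.5
clock: 15.62
position: [0.5493, 0.0409, 0.1021]
ee_rot: [3.134, 0.181, 0.004]
force: [-1.7, -7.4, 8.7]
width: 0.869
gripper_force: 7.2
t 15.62 pos [0.5493 0.0409 0.1021] x [0.9933 0.1154 0.0027] y [ 0.1154 -0.9933  0.0029] z [ 0.003  -0.0026 -1.    ] F [-1.7297 -7.4478  8.7481] w 0.8688759702868967 g 7.2068489994853735
joints [-0.7577  0.6114  0.8585  1.9634 -0.615   0.8463 -1.0176]
shift shares [ 2.1237 -0.697   0.0327] turn shares [ 0.0422 -0.0384 -0.0165]
```

```bash

python3 -m handwheel '[[0.25,-0.35,0,0,0,0],[0.5,-0.35,0,0,0,0],[0.5,0,0,0,0,0],[0.5,0,0,0,0,0],[0.35,0,0,0,0,0],[0,0,0,0,0,0]]' 0.7 6
python3 -m handwheel '[[0,0,0,0,0,0],[0,0,0,0,0,0],[0,0,0,0,0,0],[0,0,0,0,0,0]]' 1
python3 g.py 0.52 0.05 0.1 -1.454
python3 - <<'E'
from h import *
save(get_image("side"),"s3.png",(130,60,380,260),3)
E
```

```text
clock: 16.12
position: [0.5895, 0.0613, 0.1023]
ee_rot: [-3.135, -0.183, -0.003]
force: [-4.4, 1.5, 7.5]
width: 0.931
gripper_force: 6.7
clock: 16.45
position: [0.5881, 0.0602, 0.1012]
ee_rot: [3.136, 0.182, 0.001]
force: [0.3, 0.3, -0.4]
width: 1.004
gripper_force: 0.0
t 16.45 pos [0.5881 0.0602 0.1012] x [0.9933 0.1156 0.0005] y [ 0.1156 -0.9933  0.0004] z [ 0.0006 -0.0003 -1.    ] F [ 0.2782  0.2681 -0.4063] w 1.0043736810232367 g 0.0
joints [-0.7437  0.6678  0.8432  1.8607 -0.6296  0.9025 -1.0524]
shift shares [-3.4437  0.1139  0.0583] turn shares [ 0.0058 -0.0078 -0.0138]
```

View pics/s3.png

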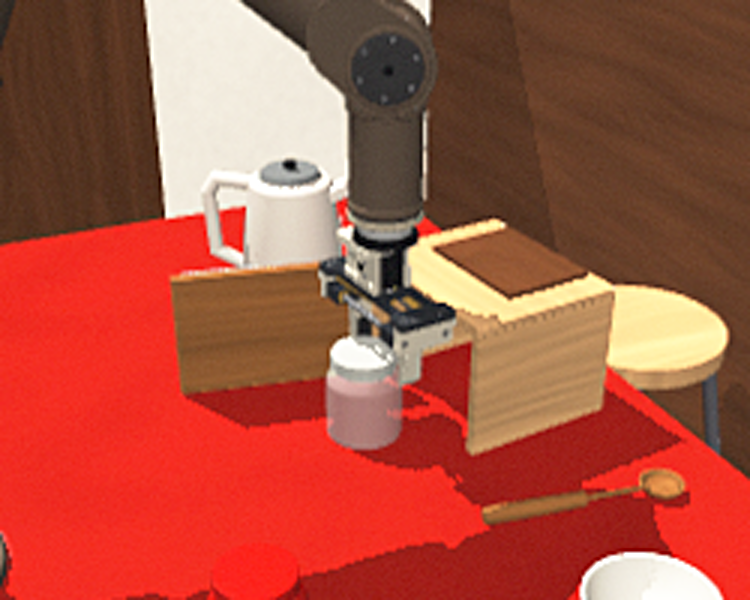

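The jar stands upright in front of the doorway at crop (363,395), but it lags behind the fingers. I'll measure where it is.

```bash
python3 - <<'E'
from h import *
np.set_printoptions(precision=4,suppress=True)
b=get_image("side")
for d in trace("jar","side")[:4]:
    r=np.array(d["rect"])*[512,384,512,384]; print(d["score"],r)
print("cap",onz(b,130+363/3,60+354/3,.11),"base",onz(b,130+363/3,60+433/3,0.0))
for p in([.54,.06],[.56,.06],[.588,.06]): print(p,proj(b,p+[.11]),proj(b,p+[0]))
E
```

```text
0.94 [250.6752 190.9632  26.88    37.5168]
0.94 [298.1888 291.5328  36.8128  53.9136]
0.65 [216.7296 266.4576  33.8944  47.3088]
0.31 [346.6752 263.8464  51.5072  34.9056]
cap [0.5567 0.0515 0.11  ] base [0.5559 0.05   0.    ]
[0.54, 0.06] [np.float64(245.66175647811488), np.float64(177.85365000573273)] [np.float64(245.91216732240363), np.float64(203.9164735345293)]
[0.56, 0.06] [np.float64(250.87208619193797), np.float64(176.71551566578444)] [np.float64(250.91078474799644), np.float64(202.6950611920341)]
[0.588, 0.06] [np.float64(258.076722353875), np.float64(175.1417488845806)] [np.float64(257.8261306450022), np.float64(201.005296180617)]
```

```bash

python3 -m handwheel '[[0,0,-1,0,0,0],[0,0,-1,0,0,0],[0,0,-1,0,0,0],[-1,0,-0.5,0,0,0],[-1,0,0,0,0,0],[-1,0,0,0,0,0],[-1,0,0,0,0,0],[-1,0,0,0,0,0]]' 1 
python3 -m handwheel '[[-0.9,0,0,0,0,0],[0,0,0,0,1,0],[0,0,0,0,1,0],[0,0,0,0,1,0],[0,0,0,0,1,0],[0,0,0,0,1,0],[0,0,0,0,1,0],[0,0,0,0,1,0]]' 0.5
python3 -m handwheel '[[0,0,0,0,0.5,0],[0,0,0,0,0,0],[0,0,0,0,0,0]]' 0.5
python3 g.py 0.471 0.0456 0.06 -1.454
python3 - <<'E'
from h import *
np.set_printoptions(precision=4,suppress=True)
b=get_image("side"); save(b,"s4.png",(130,60,380,260),3)
for d in trace("jar","side")[:1]: print(d["score"],np.array(d["rect"])*[512,384,512,384])
E
```

```text
clock: 17.27
position: [0.4877, 0.0485, 0.1711]
ee_rot: [-3.136, -0.182, -0.0]
force: [0.0, 0.7, 0.0]
width: 1.005
gripper_force: 0.0
clock: 17.93
position: [0.4707, 0.0467, 0.1715]
ee_rot: [-3.014, -0.174, -0.758]
force: [0.3, 1.2, -0.4]
width: 0.511
gripper_force: 0.0
clock: 18.18
position: [0.4704, 0.0482, 0.1711]
ee_rot: [-3.007, -0.175, -0.769]
force: [0.5, 0.3, -0.1]
width: 0.501
gripper_force: 0.0
t 18.18 pos [0.4704 0.0482 0.1711] x [0.8714 0.1005 0.4802] y [ 0.117  -0.9931 -0.0045] z [ 0.4764  0.0602 -0.8772] F [ 0.4857  0.2942 -0.1406] w 0.5014878900736968 g 0.0
joints [-1.2517  0.106   1.1224  2.484  -0.6408  0.1355 -0.995 ]
shift shares [-2.6535  0.1555  4.8775] turn shares [-0.0654 -7.1745 -0.0091]
0.86 [251.1872 192.5376  24.9856  39.0912]
```

View pics/s4.png

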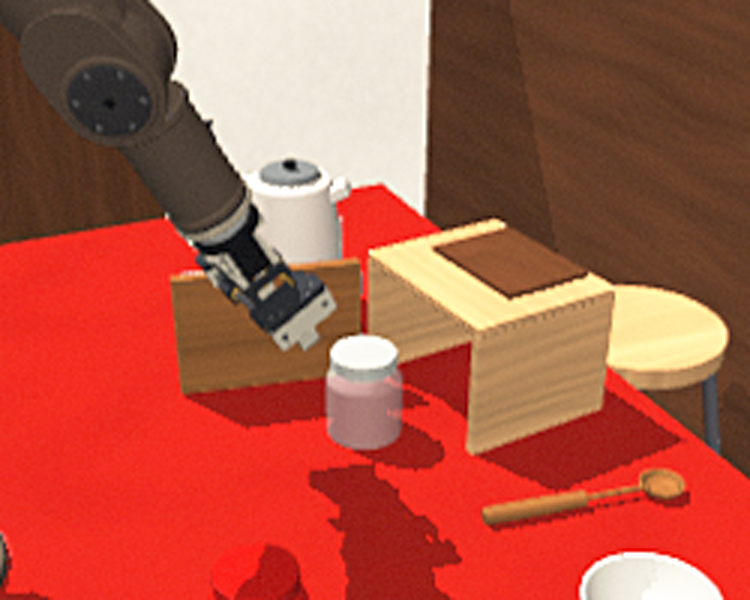

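The jar stands upright at crop (363,390), with the tilted gripper behind it at (305,330). Joint 6 is close to its limit, so I'll use half the tilt to go low.

```bash

python3 -m handwheel '[[0,0,0,0,-1,0],[0,0,0,0,-1,0],[0,0,0,0,-1,0],[0,0,0,0,-0.6,0],[-0.2,0.02,0.82,0,0,0],[-0.2,0.02,0.82,0,0,0],[-0.2,0.02,0.82,0,0,0],[-0.2,0.02,0.82,0,0,0]]'
python3 -m handwheel '[[-0.2,0.02,0.82,0,0,0],[-0.2,0.02,0.82,0,0,0],[0,0,0,0,0,0],[0,0,0,0,0,0]]'
python3 g.py 0.471 0.0456 0.07 -1.454
```

```text
clock: 18.95
position: [0.4718, 0.0462, 0.1025]
ee_rot: [-3.096, -0.182, -0.387]
force: [-0.7, 1.2, -0.1]
width: 0.5
gripper_force: 0.0
clock: 19.28
position: [0.4717, 0.0453, 0.0692]
ee_rot: [-3.095, -0.18, -0.385]
force: [0.1, -1.2, 1.1]
width: 0.496
gripper_force: 0.0
t 19.28 pos [0.4717 0.0453 0.0692] x [0.963  0.1118 0.2452] y [ 0.1161 -0.9932 -0.0031] z [ 0.2432  0.0315 -0.9695] F [ 0.1291 -1.2047  1.1295] w 0.49576980690582056 g 0.0
joints [-0.7551  0.4276  0.6901  2.3662 -0.9828  0.318  -0.6744]
shift shares [-0.0232 -0.0214 -0.0447] turn shares [-0.0439 -3.5486 -0.0115]
```

```bash

python3 -m handwheel '[[0.485,0,0.122,0,0,0],[0.485,0,0.122,0,0,0],[0.485,0,0.122,0,0,0],[0.485,0,0.122,0,0,0],[0.485,0,0.122,0,0,0],[0.485,0,0.122,0,0,0],[0.485,0,0.122,0,0,0],[0.485,0,0.122,0,0,0]]' 0.5
python3 -m handwheel '[[0.485,0,0.122,0,0,0],[0.485,0,0.122,0,0,0],[0.485,0,0.122,0,0,0],[0.485,0,0.122,0,0,0],[0.485,0,0.122,0,0,0],[0,0,0,0,0,0]]' 0.5
python3 g.py 0.6029 0.0611 0.07 -1.454
python3 - <<'E'
from h import *
np.set_printoptions(precision=4,suppress=True)
b=get_image("side"); save(b,"s5.png",(180,60,340,230),3.5)
for d in trace("jar","side")[:1]: print(d["score"],np.array(d["rect"])*[512,384,512,384])
E
```

```text
clock: 19.95
position: [0.5511, 0.0559, 0.0698]
ee_rot: [-3.094, -0.183, -0.385]
force: [-6.7, -0.3, 5.7]
width: 0.502
gripper_force: 3.7
clock: 20.45
position: [0.6029, 0.0621, 0.0704]
ee_rot: [-3.094, -0.184, -0.39]
force: [0.8, 0.3, -0.2]
width: 0.501
gripper_force: 0.2
t 20.45 pos [0.6029 0.0621 0.0704] x [0.9619 0.1148 0.2483] y [ 0.1191 -0.9929 -0.0025] z [ 0.2463  0.032  -0.9687] F [ 0.7719  0.2701 -0.2329] w 0.5014765577063216 g 0.16544383237089733
joints [-0.7289  0.6121  0.753   2.0652 -0.9223  0.5158 -0.7801]
shift shares [-0.0103  0.0475  0.0176] turn shares [-0.0407 -3.5944  0.0327]
0.92 [298.5984 293.7984  37.5808  54.6048]
```

View pics/s5.png

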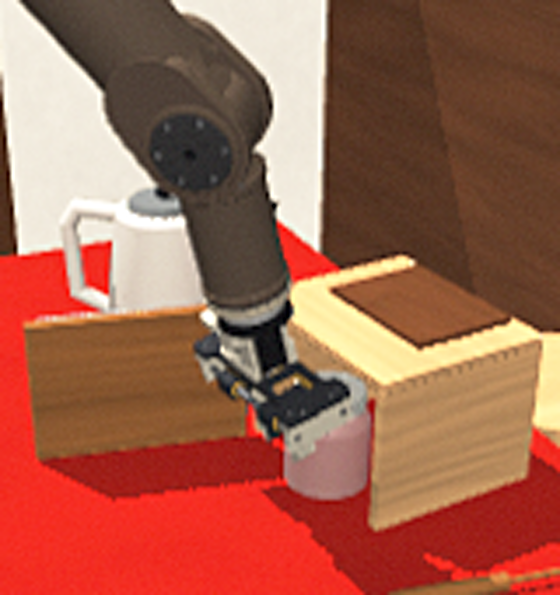

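The jar is upright and partly in the doorway at crop (325,440). I'll tilt a little more so the body stays clear of the roof edge, then push the last bit.

```bash

python3 -m handwheel '[[0,0,0,0,1,0],[0,0,0,0,1,0],[0,0,0,0,1,0],[0.36,0,0.17,0,0,0],[0.36,0,0.17,0,0,0],[0.36,0,0.17,0,0,0],[0,0,0,0,0,0]]' 0.5
python3 g.py 0.6227 0.0634 0.07 -1.454
```

```text
clock: 21.13
position: [0.6291, 0.0645, 0.0762]
ee_rot: [-3.03, -0.178, -0.684]
force: [-0.2, -0.5, -0.4]
width: 0.504
gripper_force: 0.9
t 21.13 pos [0.6291 0.0645 0.0762] x [0.8968 0.1047 0.4299] y [ 0.1178 -0.993  -0.0039] z [ 0.4265  0.0541 -0.9029] F [-0.2169 -0.5028 -0.4219] w 0.5036389527175938 g 0.937541426246753
joints [-0.5199  0.5212  0.4227  2.1486 -1.2517  0.1857 -0.4422]
shift shares [-0.4241  0.0192  0.1414] turn shares [-0.0587 -6.3649  0.0059]
```

```bash

python3 -m handwheel '[[-0.9,0,-0.43,0,0,0],[-0.9,0,-0.43,0,0,0],[-0.9,0,-0.43,0,0,0],[-0.9,0,-0.43,0,0,0],[-0.9,0,-0.43,0,0,0],[0,0,-1,0,-1,0],[0,0,-1,0,-1,0],[0,0,-1,0,-1,0]]' 0.5
python3 -m handwheel '[[0,0,-1,0,-1,0],[0,0,-1,0,-1,0],[0,0,-1,0,-1,0],[0,0,-1,0,-0.4,0],[0,0,-1,0,0,0],[0,0,-1,0,0,0],[0,0,0,0,0,0]]' 0.33
python3 g.py 0.4566 0.2633 0.25 -1.770
python3 - <<'E'
from h import *
np.set_printoptions(precision=4,suppress=True)
b=get_image("side"); a=get_image("top"); 
t=cv2.resize(a["image"][70:240,150:310],None,fx=2.4,fy=2.4); u=cv2.resize(b["image"][60:230,190:350],None,fx=2.4,fy=2.4)
cv2.imwrite("pics/c6.png",np.hstack([t,u])[:,:,::-1])
for d in trace("jar","side")[:1]: print(d["score"],np.array(d["rect"])*[512,384,512,384])
E
```

```text
clock: 21.8
position: [0.523, 0.0551, 0.1252]
ee_rot: [-3.071, -0.191, -0.436]
force: [1.7, 1.3, -2.0]
width: 0.498
gripper_force: 0.0
clock: 22.38
position: [0.5111, 0.0516, 0.247]
ee_rot: [-3.113, -0.2, -0.086]
force: [0.3, -0.3, -0.0]
width: 0.334
gripper_force: 0.0
t 22.38 pos [0.5111 0.0516 0.247 ] x [0.9902 0.1276 0.0563] y [ 0.1287 -0.9915 -0.0169] z [ 0.0537  0.024  -0.9983] F [ 0.3395 -0.2738 -0.0347] w 0.33379243111248263 g 0.0
joints [-1.0905  0.3919  1.22    1.941  -0.4597  1.0527 -1.119 ]
shift shares [ -1.3398 -10.8491  -0.0408] turn shares [-0.3723 -0.7606  4.6943]
0.94 [218.5728 266.9952  32.1024  44.5824]
```

View pics/c6.png

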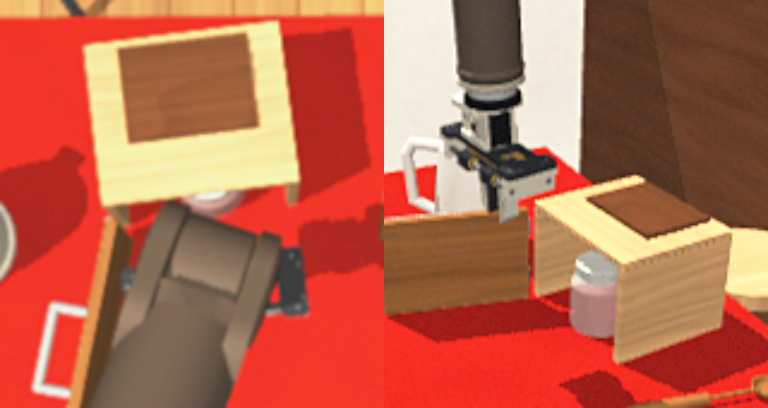

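The jar stands upright and mostly inside, at side crop (595,295). The door is still open, and the bar runs from top crop (55,310) to (40,388). Next I'll go back above the handle.

```bash

python3 -m handwheel '[[0,-0.3,-0.5,-0.37,-0.76,0],[-0.12,-1,0,0,0,0],[-0.12,-1,0,0,0,0],[-0.12,-1,0,0,0,0],[-0.12,-1,0,0,0,0],[-0.12,-1,0,0,0,0],[-0.12,-1,0,0,0,0],[-0.12,-1,0,0,0,0]]' 0.33
python3 -m handwheel '[[-0.12,-1,0,0,0,0],[-0.12,-1,0,0,0,0],[-0.12,-1,0,0,0,0],[-0.12,-0.5,0,0,0,0.7],[0,0,0,0,0,1],[0,0,0,0,0,1],[0,0,0,0,0,1],[0,0,0,0,0,1]]' 0.33
python3 -m handwheel '[[0,0,0,0,0,0]]'
python3 g.py 0.4566 0.2633 0.148 -1.770
python3 - <<'E'
from h import *
np.set_printoptions(precision=4,suppress=True)
a=get_image("top"); print("bar ends",onz(a,150+57/2.4,70+308/2.4,.143),onz(a,150+38/2.4,70+388/2.4,.143))
print(place_of("handle","top")[:1])
E
```

```text
clock: 23.2
position: [0.4723, 0.1951, 0.2516]
ee_rot: [3.126, 0.2, -0.005]
force: [0.4, -1.0, -0.2]
width: 0.33
gripper_force: 0.0
clock: 23.87
position: [0.4541, 0.2623, 0.2509]
ee_rot: [3.116, -0.318, -0.002]
force: [0.8, -1.0, -0.7]
width: 0.331
gripper_force: 0.0
clock: 23.95
position: [0.4542, 0.2623, 0.2509]
ee_rot: [3.115, -0.318, -0.002]
force: [-0.4, -0.4, 0.7]
width: 0.329
gripper_force: 0.0
t 23.95 pos [0.4542 0.2623 0.2509] x [ 0.9794 -0.2021 -0.0004] y [-0.2021 -0.9793  0.01  ] z [-0.0024 -0.0097 -0.9999] F [-0.4181 -0.3608  0.6577] w 0.32875256231381667 g 0.0
joints [-1.492   0.502   1.2715  1.8627 -0.5119  1.175  -1.8181]
shift shares [ 0.1106 -0.1266  5.1458] turn shares [ 0.1433  0.0066 -0.0611]
bar ends [0.5025 0.2497 0.143 ] [0.4054 0.2713 0.143 ]
[]
```

```bash

python3 -m handwheel '[[0.1,-0.1,0.15,0.14,0,0],[0,0,1,0,0,0],[0,0,1,0,0,0],[0,0,1,0,0,0],[0,0,1,0,0,0],[0,0,1,0,0,0],[0,0,0,0,0,0],[0,0,0,0,0,0]]' 0.33
python3 -m handwheel '[[0,0,0,0,0,0],[0,0,0,0,0,0],[0,0,0,0,0,0],[0,0,0,0,0,0],[0,0,0,0,0,0]]' 0 20
python3 -m handwheel '[[-0.067,0.29,0,0,0,-0.5],[-0.067,0.29,0,0,0,-0.5],[-0.133,0.58,0,0,0,-1],[-0.133,0.58,0,0,0,-1],[-0.133,0.58,0,0,0,-1],[-0.133,0.58,0,0,0,-1],[0,0,0,0,0,0]]' 0 20
python3 g.py
```

```text
clock: 24.72
position: [0.4568, 0.2633, 0.1485]
ee_rot: [3.126, -0.314, -0.001]
force: [0.2, -0.4, 0.4]
width: 0.333
gripper_force: 0.0
clock: 25.13
position: [0.4576, 0.2642, 0.1498]
ee_rot: [-3.124, 0.313, -0.002]
force: [-1.3, 1.1, 7.1]
width: 0.125
gripper_force: 20.0
clock: 25.72
position: [0.4416, 0.205, 0.1499]
ee_rot: [-3.131, -0.234, -0.005]
force: [2.9, 0.6, 1.9]
width: 0.12
gripper_force: 20.1
t 25.72 pos [0.4416 0.205  0.1499] x [0.9889 0.1488 0.0031] y [ 0.1488 -0.9889 -0.0014] z [ 0.0029  0.0018 -1.    ] F [2.9151 0.6038 1.9263] w 0.12035088262596753 g 20.10922908782959
```

```bash

python3 -m handwheel '[[-0.133,0.58,0,0,0,-1],[-0.133,0.58,0,0,0,-1],[-0.133,0.58,0,0,0,-1],[-0.133,0.58,0,0,0,-1],[-0.133,0.58,0,0,0,-1],[-0.133,0.58,0,0,0,-1],[-0.133,0.58,0,0,0,-1],[0,0,0,0,0,0]]'
python3 -m handwheel '[[-0.133,0.58,0,0,0,-1],[-0.133,0.58,0,0,0,-1],[-0.133,0.58,0,0,0,-1],[-0.133,0.58,0,0,0,-1],[-0.133,0.58,0,0,0,-1],[-0.133,0.58,0,0,0,-1],[-0.133,0.58,0,0,0,-1],[0,0,0,0,0,0]]'
python3 g.py 0.5871 0.0197 0.149 0.117
```

```text
clock: 26.38
position: [0.4544, 0.1245, 0.1499]
ee_rot: [-2.983, -0.984, -0.009]
force: [6.2, 2.3, 1.9]
width: 0.121
gripper_force: 20.1
clock: 27.05
position: [0.5033, 0.0589, 0.1498]
ee_rot: [2.655, 1.679, 0.01]
force: [3.9, 5.3, 6.5]
width: 0.123
gripper_force: 20.0
t 27.05 pos [0.5033 0.0589 0.1498] x [0.4287 0.9034 0.0047] y [ 0.9034 -0.4288  0.004 ] z [ 0.0056  0.0025 -1.    ] F [3.9304 5.2777 6.4886] w 0.1234819763785748 g 20.007039606571198
joints [-0.7733  0.4159  0.7409  2.0218 -0.3794  0.8355 -0.26  ]
shift shares [0.0276 4.6272 0.0593] turn shares [ 0.0748 -0.0497 -8.023 ]
```

```bash

python3 -m handwheel '[[-0.067,0.29,0,0,0,-0.5],[-0.067,0.29,0,0,0,-0.5],[-0.067,0.29,0,0,0,-0.5],[-0.067,0.29,0,0,0,-0.5],[-0.067,0.29,0,0,0,-0.5],[-0.067,0.29,0,0,0,-0.5],[-0.067,0.29,0,0,0,-0.5],[-0.067,0.29,0,0,0,-0.5]]'
python3 -m handwheel '[[-0.067,0.29,0,0,0,-0.5],[-0.067,0.29,0,0,0,-0.5],[-0.067,0.29,0,0,0,-0.5],[-0.067,0.29,0,0,0,-0.5],[-0.067,0.29,0,0,0,-0.5],[-0.067,0.29,0,0,0,-0.5],[0,0,0,0,0,0]]'
python3 -m handwheel '[[-0.067,0.29,0,0,0,-0.5],[-0.067,0.29,0,0,0,-0.5],[0,0.05,0,0,0,0],[0,0,0,0,0,0]]'
python3 g.py 0.5871 0.0197 0.149 0.117
```

```text
clock: 27.72
position: [0.5418, 0.035, 0.1498]
ee_rot: [-2.397, -2.03, -0.006]
force: [0.5, 3.7, 9.2]
width: 0.121
gripper_force: 20.0
clock: 28.3
position: [0.5763, 0.0238, 0.1498]
ee_rot: [2.171, 2.269, 0.006]
force: [1.6, 3.1, 10.2]
width: 0.123
gripper_force: 20.0
clock: 28.63
position: [0.588, 0.0217, 0.1498]
ee_rot: [-2.094, -2.342, -0.004]
force: [-0.7, 1.3, 11.0]
width: 0.123
gripper_force: 20.0
t 28.63 pos [0.588  0.0217 0.1498] x [-0.1116  0.9938  0.0019] y [0.9938 0.1116 0.002 ] z [ 0.0018  0.0021 -1.    ] F [-0.7457  1.27   10.972 ] w 0.12311952773771512 g 19.98895525932312
joints [-0.514   0.5103  0.5577  1.8128 -0.3358  0.9115  0.3064]
shift shares [-0.096  -0.0554  0.0394] turn shares [ 0.0284 -0.0266 -0.0745]
```

```bash

python3 -m handwheel '[[-0.015,0.08,0,0,0,-0.12],[0,0.06,0,0,0,-0.1],[0,0,0,0,0,0],[0,0,0,0,0,0]]'
python3 -m handwheel '[[0,0.1,0,0,0,-0.15],[0,0,0,0,0,0],[0,0,0,0,0,0]]'
python3 g.py 0.5871 0.0197 0.149 0.117
```

```text
clock: 28.97
position: [0.5886, 0.0217, 0.1497]
ee_rot: [-2.074, -2.355, -0.001]
force: [-9.5, 1.2, 17.9]
width: 0.121
gripper_force: 20.0
clock: 29.22
position: [0.5887, 0.0217, 0.1495]
ee_rot: [-2.06, -2.363, 0.003]
force: [-15.5, 2.0, 24.1]
width: 0.117
gripper_force: 20.0
t 29.22 pos [0.5887 0.0217 0.1495] x [-0.1364  0.9906  0.0035] y [ 0.9906  0.1364 -0.0054] z [-0.0058  0.0028 -1.    ] F [-15.4898   2.0037  24.0782] w 0.11670302693347044 g 20.004309117794037
joints [-0.5063  0.5146  0.5501  1.8042 -0.3326  0.9216  0.3283]
shift shares [-0.0888 -0.0936  0.0239] turn shares [-0.078  -0.0497  0.2842]
```

```bash

python3 -m handwheel '[[0,0,0,0,0,0],[0,0,0,0,0,0],[0,0,0,0,0,0]]' 0.28
python3 g.py 0.5856 0.0205 0.149 0.117
```

```text
clock: 29.47
position: [0.5917, 0.0215, 0.1486]
ee_rot: [-2.062, -2.369, -0.001]
force: [0.3, -0.4, 0.3]
width: 0.264
gripper_force: 0.0
t 29.47 pos [0.5917 0.0215 0.1486] x [-0.1378  0.9905  0.0009] y [0.9905 0.1378 0.0003] z [ 0.0001  0.001  -1.    ] F [ 0.2938 -0.3754  0.311 ] w 0.26404417450769246 g 0.0
joints [-0.5059  0.5169  0.5494  1.8028 -0.333   0.9147  0.3294]
shift shares [-0.0094 -0.3077 -0.0204] turn shares [ 0.0037 -0.0135  0.3045]
```

```bash

python3 -m handwheel '[[0,-0.15,0,0,0,0],[0,0,-0.5,0,0,0],[0,0,-1,0,0,0],[0,0,-1,0,0,0],[0,0,-1,0,0,0],[0,0,-1,0,0,0],[0,-1,-1,0,0,0],[0,-1,0,0,0,0]]'
python3 -m handwheel '[[0,-1,0,0,0,0],[0,-1,0,0,0,0],[0,-1,0,0,0,0],[0,-1,0,0,0,0],[0,-1,0,0,0,0],[0,-1,0,0,0,0],[0,-1,0,0,0,0],[0,0,0,0,0,0]]'
python3 - <<'E'
from h import *
st(); a=get_image("top"); b=get_image("side"); save(a,"t7.png",(180,70,370,220),4)
u=b["image"][90:230,200:350]; cv2.imwrite("pics/s7.png",cv2.resize(u,None,fx=4,fy=4)[:,:,::-1])
E
```

```text
clock: 30.13
position: [0.5509, 0.0144, 0.2628]
ee_rot: [2.06, 2.367, 0.008]
force: [0.5, -0.2, 0.2]
width: 0.278
gripper_force: 0.0
clock: 30.8
position: [0.407, -0.0055, 0.2589]
ee_rot: [-2.062, -2.367, -0.001]
force: [0.2, -0.1, 0.2]
width: 0.282
gripper_force: 0.0
t 30.8 pos [ 0.40695648 -0.00551399  0.25890188] x [-0.13731464  0.99052425  0.00252867] y [ 0.99052638  0.13731784 -0.00113756] z [-0.00147401  0.00234851 -0.99999616] F [ 0.20599416 -0.1106394   0.17515913] w 0.28222407830894924 g 0.0
```

View pics/t7.png

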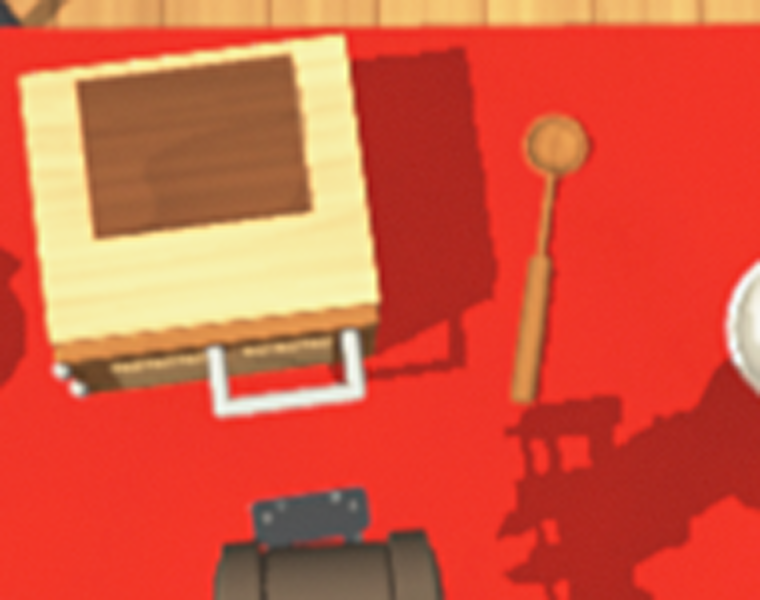

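View pics/s7.png

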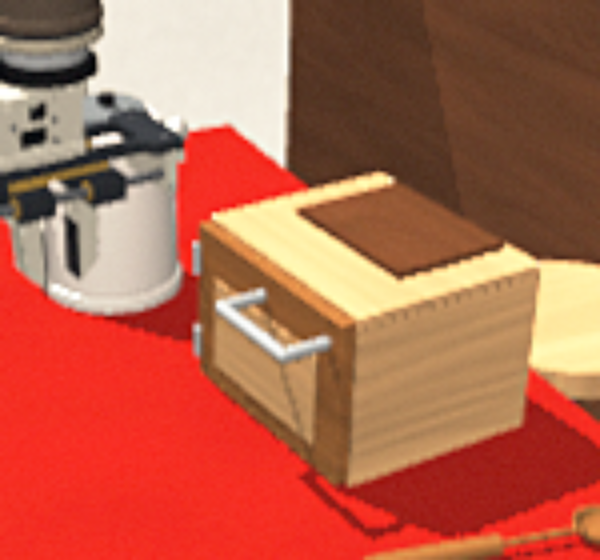

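Both pictures show the door flush with the cupboard front, with the bar at top crop (288,400), and the spoon, bowl and kettle undisturbed. I'll give the bar one gentle push with closed fingers to be sure it is fully shut.

```bash

python3 -m handwheel '[[0.1,0.8,0,0,0,0],[0.1,0.8,1,0,0,0],[0,0.8,1,0,0,0],[0,0.8,1,0,0,0],[0,0.8,1,0,0,0],[0,0.8,1,0,0,0],[0,0.7,0.5,0,0,0],[0,0,0,0,0,0]]' 0
python3 -m handwheel '[[0,0.3,0,0,0,0],[0,0.3,0,0,0,0],[0,0.3,0,0,0,0],[0,0.2,0,0,0,0],[0,0,0,0,0,0]]'
python3 g.py 0.561 0.0197 0.149 0.117
```

```text
clock: 31.57
position: [0.521, 0.0153, 0.1465]
ee_rot: [2.06, 2.372, -0.002]
force: [0.3, -0.8, 0.8]
width: 0.002
gripper_force: 0.0
clock: 31.98
position: [0.5417, 0.0182, 0.1496]
ee_rot: [2.06, 2.371, 0.004]
force: [-0.9, -0.5, 1.0]
width: 0.003
gripper_force: 0.0
t 31.98 pos [0.5417 0.0182 0.1496] x [-0.1394  0.9902  0.0009] y [0.9902 0.1394 0.0025] z [ 0.0023  0.0012 -1.    ] F [-0.9225 -0.4998  0.9977] w 0.002831043815075701 g 0.0
joints [-0.5491  0.4407  0.571   1.928  -0.3113  0.8578  0.324 ]
shift shares [-0.0581  0.9662  0.0299] turn shares [ 0.0355 -0.0131  0.328 ]
```

```bash

python3 -m handwheel '[[0,0.25,0,0,0,0],[0,0.25,0,0,0,0],[0,0.25,0,0,0,0],[0,0,0,0,0,0]]'
python3 -m handwheel '[[0,0.2,0,0,0,0],[0,0.1,0,0,0,0],[0,0,0,0,0,0]]'
python3 -m handwheel '[[0,0.1,0,0,0,0],[0,0,0,0,0,0],[0,0,0,0,0,0]]'
```

```text
clock: 32.32
position: [0.5565, 0.0202, 0.149]
ee_rot: [2.06, 2.371, 0.002]
force: [0.0, -0.0, -0.2]
width: 0.006
gripper_force: 0.0
clock: 32.57
position: [0.5617, 0.0208, 0.1488]
ee_rot: [-2.061, -2.371, -0.002]
force: [0.3, 0.2, 0.3]
width: 0.004
gripper_force: 0.0
clock: 32.82
position: [0.5632, 0.021, 0.1488]
ee_rot: [-2.061, -2.371, -0.001]
force: [0.1, -0.1, 1.0]
width: 0.006
gripper_force: 0.0
```

```bash

python3 -m handwheel '[[0,0.1,0,0,0,0],[0,0.1,0,0,0,0],[0,0,0,0,0,0]]'
python3 -m handwheel '[[0,0.1,0,0,0,0],[0,0.1,0,0,0,0],[0,0,0,0,0,0]]'
```

```text
clock: 33.07
position: [0.5665, 0.0215, 0.1486]
ee_rot: [-2.06, -2.369, 0.001]
force: [-4.5, -1.1, 2.5]
width: 0.009
gripper_force: 2.6
clock: 33.32
position: [0.567, 0.0215, 0.1482]
ee_rot: [-2.058, -2.365, 0.007]
force: [-18.2, -2.5, 14.4]
width: 0.003
gripper_force: 11.4
```

The bar stopped hard at 18 N, so the door is against its stop. I'll back away and hand in.

```bash

python3 -m handwheel '[[0,-0.5,0,0,0,0],[0,-1,0,0,0,0],[0,-1,0,0,0,0],[0,-1,-1,0,0,0],[0,-1,-1,0,0,0],[0,-1,-1,0,0,0],[0,0,0,0,0,0],[0,0,0,0,0,0]]'
python3 -c "
from cell import *
print(sign_off())"
```

```text
clock: 33.98
position: [0.4626, 0.0071, 0.2098]
ee_rot: [2.06, 2.371, 0.007]
force: [0.3, -0.2, -0.8]
width: 0.004
gripper_force: 0.0
the job is handed in; nothing more can be done
None
```

I pulled the door open by its handle to about 108°, slid the jar inside (upright when last seen before closing), pushed the door shut against its stop, and handed the job in at about 34 s with the kettle, bowl and spoon untouched.

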